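# Hang the lopsided scoop pan on the spring scale

### The arm

A 7-joint arm with a two-finger parallel gripper is mounted at the origin on the work surface. World frame = base frame: x ahead of the robot, y to its left, z up, the work surface at z = 0. Lengths are in m, angles in rad, forces in N, time in s.
With the tool pointing down it reaches from about 0.425 to 1.025 m from the base axis. Payload 3.6 kg.
Tool frame: the origin (TCP) lies at the centre of the arm's flange, where the gripper is bolted on; the fingertips stand 173 mm ahead of it and the grasp point (between the pads) lies arm.pinch_z ahead of it (arm.pinch_z is the distance from the TCP to the grasp point, in m); z points along the fingers, y is the direction in which the jaws open and shut (so a half turn about z gives the same grasp; the last joint's range is limited). The gripper opens to 85 mm and grips with 20 to 120 N. Pads are 22 mm wide; open, the fingers measure 114 mm over their backs; the gripper's body (76 mm by 85 mm) begins 54 mm behind the grasp point. The pads swing forward as they close: fully open they stand 13 mm farther back than shut.
Start: joints at [-0.093, 0.591, 0.048, 1.609, -0.033, 0.943, -0.034], TCP at [0.725, 0, 0.405] pointing down, gripper open.
Joint ranges: [-2.69, 2.69], [-0.47, 2.24], [-1.27, 1.36], [0.19, 2.51], [-1.53, 4.68], [0.08, 2.07], [-3.09, 3.09]. Speed limits (rad/s): [2.57, 2.57, 3.14, 3.14, 3.14, 3.14, 3.14].

### API

Orientations are given as a unit quaternion [w, x, y, z].
In Python, from workcell import arm, eyes gives the robot as it stands.
- The arm moves only by the tool apply_moves, never from a script. Its argument "increments" is text: rows parted by semicolons, each of 7 numbers parted by spaces: the turn, a rotation vector about the tool's x, y, z in degrees, then the shift along the tool's x, y, z in m, then the opening, from 0 (shut) to 1 (fully open). A call has 1 to 12 rows; each row is the pose to reach, as a shift and turn from the pose commanded when the call began, along the tool's axes at that moment; what a row does not reach only later rows make up. A row lasts 1/10 s, in which the tool goes at most 50 mm and 8.59 degrees, less where a joint would pass 70% of its speed; a pose out of reach is approached as far as the arm can. A call with a gripper value outside its range is refused whole. The fingers move at their own pace and stop on an object; "grip_force" is the grip in N (left out, the last holds). Time passes only in rows, so rows that repeat a pose let the fingers close. It gives the time, the measured TCP pose, the force and the opening at its end, in the units of the state.
- arm.read_state(): the state, without advancing time (a new reading comes with each control period).
- eyes.snapshot(name): name is "scene" or "side" or "wrist"; returns a dict with "color" (400x640x3 uint8, red, green, blue), "K" (3x3 intrinsics, pixels), "eye" and "rotation" of the camera in the world. Camera axes: x right, y down, z forward; pixel columns grow to the right and rows downward; lengths in m; the calibration is good to about 2 mm. A picture is of the moment at which its call begins. There is no depth.
- arm.close_job(): hands the job in, once; it reports no verdict.
The state is a dict: "clock": time; "joint_positions": joint angles; "qd": joint speeds; "joint_torque": joint torques, N m; "eef_pos": TCP position; "orientation": TCP orientation; "ft_force": force on the tool from outside, world axes, zero at the start; "moment": the same for the moment, N m; "gripper_width": opening from 0.0 (shut) to 1.0 (fully open).
Only numpy, scipy, OpenCV 4.12 (cv2) and the standard library are available. Lean on these libraries where they do the work, as an engineer would, in place of code of your own. Each camera call takes 0.05 s, during which the arm holds its last target.

### The job

Hang the empty scoop pan on the spring scale so it can be tared: lift it by its blue grip, bring it in through the open front of the red-toothed fork and lay its brass cross pin in the notches of both prongs. The tray hangs to one side of the grip, so keep it level, and ease it down slowly until the scale carries all of its weight before you let go: the scale's arm must neither drop nor spring back when released. Leave the pan hanging still, and do not disturb the pottery and the tool jar.

Things in the scene. Friction and masses are not known exactly. Their poses are not given: they have to be found in the camera images.
- pan: Steel scoop pan standing on the bench, 0.22 to 0.86 kg (unknown). Origin on its underside straight below the hanger; z up, y along the cross pin. Two wires rise in its x-z plane from the tray's sides (x = +-43 mm) to a hub 20 (x) by 12 (y) mm at z = 101 to 125 mm; above it the upright blue grip, z = 125 to 185 mm. Either way round on the scale is right.
- tray (a point): Middle of the pan's tray on its underside, 20 mm off the hanger along the pan's +y. Tray 90 (x) by 124 (y) by 28 mm high, with a pouring lip 18 mm farther out at its +y end, up to 37 mm high. The pan's centre of mass lies about 17 mm off the hanger to this side.
- pin (a point): Middle of the pan's brass cross pin, 115 mm above the pan's underside. The pin is 8 mm thick, lies along the pan's y and has discs 16 mm across at both ends, whose inner faces are 39 mm from the middle.
- grip (a point): Point to take hold of in the pan's blue grip, 163 mm above the underside, 48 mm above the pin; the grip is 24 (x) by 14 (y) mm and ends 22 mm above this point.
- scale: Fixed spring scale. Origin on the bench straight below the notches; x points from the fork's open front to its column. Base plate 150 by 130 by 22 mm, x = 50 to 200 mm; square steel column at x = 125 to 155 mm, 319 mm tall.
- notch (a point): Where the middle of the pin lies when seated, midway between the fork's two notches; 265 mm above the bench unloaded, moves with the arm; axes as the scale's, pin along y. Each notch is a V between two steep red teeth (tips 12 mm above this point), 24 mm wide at its mouth, 9 mm at the seat. The pan enters from -x with its pin above the teeth and its tray below the prongs, then goes down.
- fork_front (a point): Middle of the fork's open front, 26 mm in front of (-x of) the notch point, at the prongs' top face, 4 mm below the notch point. Two level prongs, 8 mm wide, 12 mm deep, at y = +-26 mm (44 mm clear between them), run from here back to a crossbar that begins 88 mm farther on.
- scale_arm (a joint): How far the scale's arm has sunk, m: 0 unloaded, stop at 0.125. Spring about 75 N/m, preload 0.45 N: the pan's full weight sinks it 20 to 110 mm. Delicate: it must never move faster than 0.08 m/s either way (it would, if the pan were let go some 8 mm too high or too low), nor be pressed with more than 15 N by the pan.
- pot: Bystander: round terracotta pot, 92 mm across, 76 mm tall; origin under its centre.
- bud_vase: Bystander: small waisted terracotta vase, 50 mm across, 75 mm tall; origin under its centre.
- tool_jar: Bystander: blue ceramic jar 72 mm across, 85 mm tall, with tool handles up to 150 mm; origin under its centre.
Mind the look-alikes: they are no part of the job. There is more than one size of the pan; the one meant has the size given above.

How it is judged:
By the outcome, as a careful person would: the job done as asked, in the order asked, and still so for the second after the job is handed in, with the robot touching nothing.
It also fails if it takes over 69 s, if anything falls off the work surface, if the arm or the gripper's body presses on something with over 40 N, if the wrist force passes 120 N, or if a joint passes its speed limit or range.

## Working session

There is one attempt and no reset: what is moved stays moved. The work goes in short steps, Python scripts to look and compute and a tool call to move; the robot and the scene stay as the last step left them, time stands still between calls to the robot, and variables do not carry over. Pictures are saved under pics/ and viewed, and the job is handed in when it is done.

Besides the shell and the picture viewer there is one more tool, called as name(argument=value, ...) on one line, values as JSON. apply_moves: Moves the arm, as the interface text tells. Its arguments: {"type":"object","properties":{"increments":{"type":"string"},"grip_force":{"type":"number"}},"required":["increments"]}

```bash
mkdir -p pics; ls
python3 - <<'E'
from workcell import arm, eyes
import cv2
print(arm.read_state(), arm.pinch_z)
for n in ["scene","side","wrist"]:
    s=eyes.snapshot(n); cv2.imwrite(f"pics/{n}0.png",s["color"][:,:,::-1])
    print(n,s["K"].tolist(),s["eye"],s["rotation"])
E
```

```text
pics
{'clock': 0.0, 'joint_positions': array([-0.09350353,  0.59214779,  0.04832472,  1.60985675, -0.03330695,
        0.94268101, -0.03367253]), 'qd': array([ 7.41324436e-04, -2.80523320e-04, -8.75898545e-05, -5.52014050e-04,
        1.99917701e-04,  6.57176485e-04, -7.39960597e-04]), 'joint_torque': array([ 3.78132427e-04, -5.48684978e+01,  1.54672019e+00, -1.98121297e+01,
        9.43630905e-03,  8.90732801e-03, -1.16924070e-05]), 'eef_pos': array([7.24554946e-01, 1.81277660e-05, 4.03507569e-01]), 'orientation': array([-0.00075822,  0.70707596,  0.70713668, -0.00085629]), 'ft_force': array([-0.31676491,  0.08016575, -0.01897387]), 'moment': array([0.00408897, 0.02735581, 0.05225577]), 'gripper_width': 0.9997634376702823} 0.1547
scene [[496.87746851649507, 0.0, 316.56850866692946], [0.0, 496.87746851649507, 199.19043081890769], [0.0, 0.0, 1.0]] [ 1.00248599 -0.80851525  1.12773794] [-0.37252659  0.88546924  0.25762224 -0.10391797]
side [[502.46885843269456, 0.0, 323.7245332810101], [0.0, 502.46885843269456, 200.01620287477132], [0.0, 0.0, 1.0]] [0.44813859 1.14812952 1.15715901] [ 0.00731542 -0.01319458  0.90867424 -0.41723316]
wrist [[356.1087716063166, 0.0, 317.526321902755], [0.0, 356.1087716063166, 200.02090119884753], [0.0, 0.0, 1.0]] [0.72453559 0.07727476 0.37217881] [ 1.54825342e-01  9.87941362e-01  1.81240124e-04 -9.72867111e-04]
```

View pics/scene0.png

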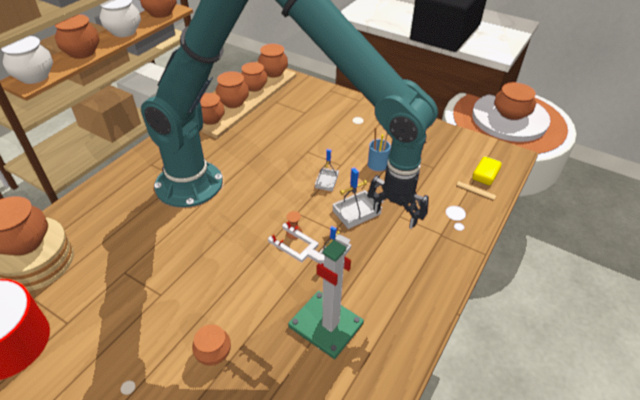

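View pics/side0.png

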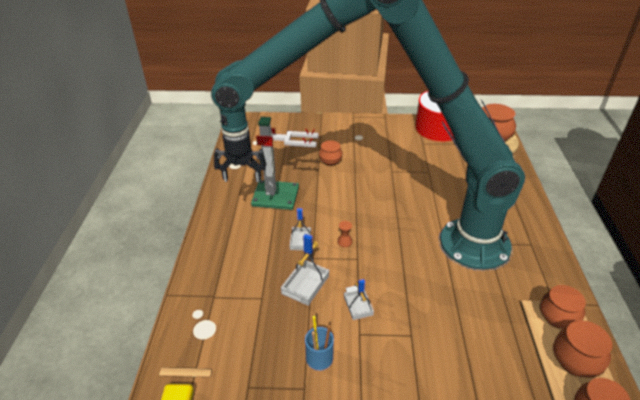

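View pics/wrist0.png

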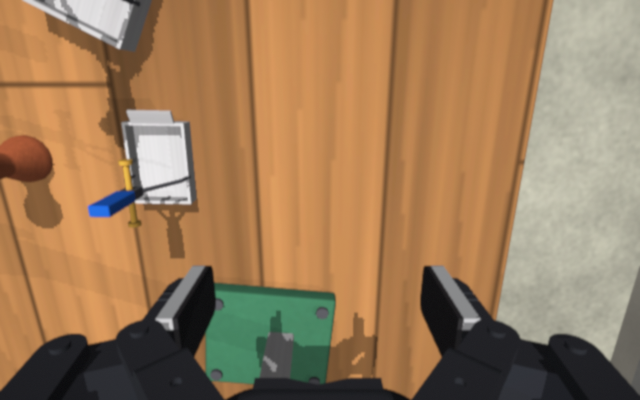

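```bash
cat > h.py <<'E'
import numpy as np, cv2
from scipy.spatial.transform import Rotation as R
def rot(q): return R.from_quat([q[1],q[2],q[3],q[0]]).as_matrix()
class Cam:
    def __init__(s,d):
        s.K=np.array(d["K"]);s.e=np.array(d["eye"]);q=np.array(d["rotation"]);s.R=rot(q) if q.size==4 else q
        s.im=d["color"]
    def ray(s,p):
        d=s.R@np.linalg.solve(s.K,[p[0],p[1],1.]);return d/np.linalg.norm(d)
    def atz(s,p,z): d=s.ray(p);return s.e+d*(z-s.e[2])/d[2]
    def proj(s,X):
        c=s.K@(s.R.T@(np.array(X,float)-s.e));return c[:2]/c[2]
    def crop(s,name,x0,y0,x1,y1,f): cv2.imwrite(name,cv2.resize(s.im[y0:y1,x0:x1,::-1],None,fx=f,fy=f,interpolation=cv2.INTER_CUBIC))
def tri(obs):
    A=np.zeros((3,3));b=np.zeros(3)
    for c,p in obs:
        d=c.ray(p);P=np.eye(3)-np.outer(d,d);A+=P;b+=P@c.e
    X=np.linalg.solve(A,b);return X,[np.round(c.proj(X)-p,1) for c,p in obs]
def cam(n):
    from workcell import eyes
    return Cam(eyes.snapshot(n))
E
python3 - <<'E'
from h import *
a=cam("scene");a.crop("pics/sc1.png",250,130,450,370,2.5) if 0 else a.crop("pics/sc1.png",250,130,410,250,5)
a.crop("pics/sc2.png",250,210,410,360,4)
b=cam("side");b.crop("pics/si1.png",240,200,400,320,5)
b.crop("pics/si2.png",210,100,370,220,5)
import pickle;pickle.dump((a,b,cam("wrist")),open("c0.pkl","wb"))
E
```

```text
(no output)
```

View pics/sc1.png

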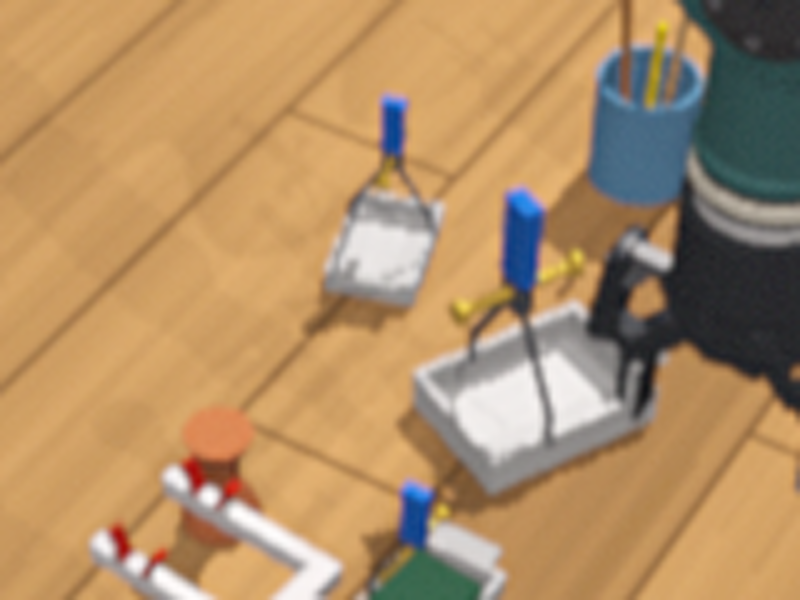

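View pics/sc2.png

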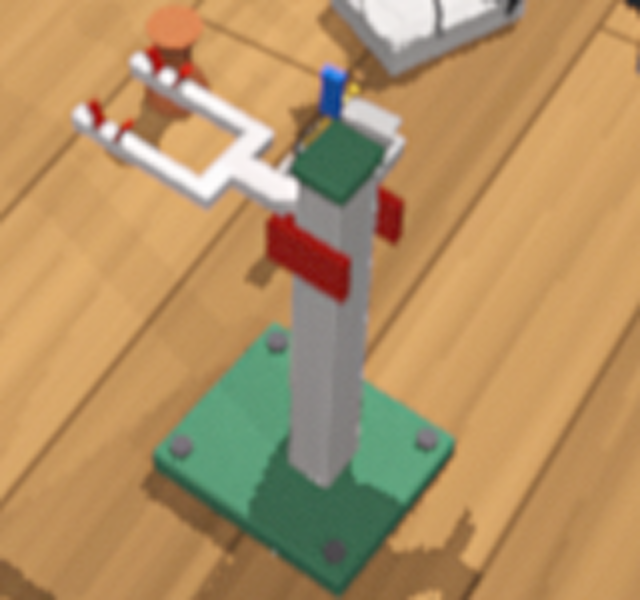

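View pics/si1.png

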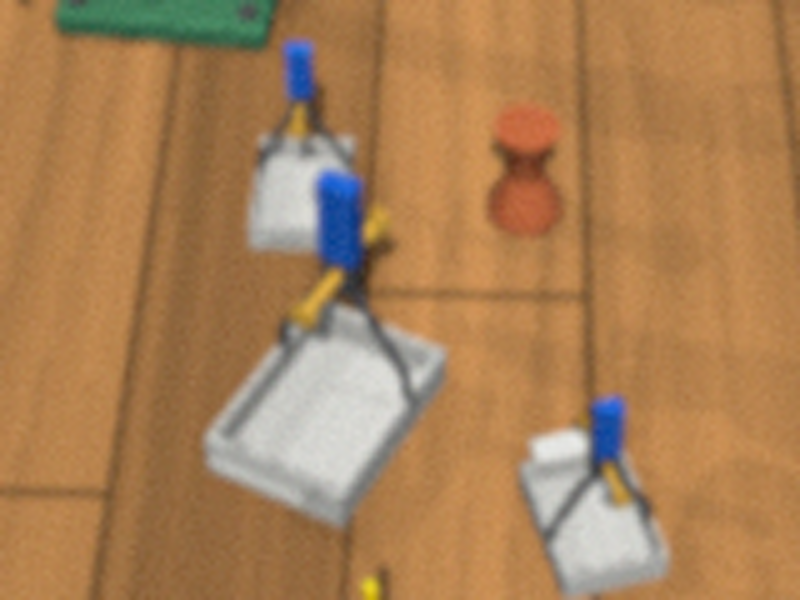

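View pics/si2.png

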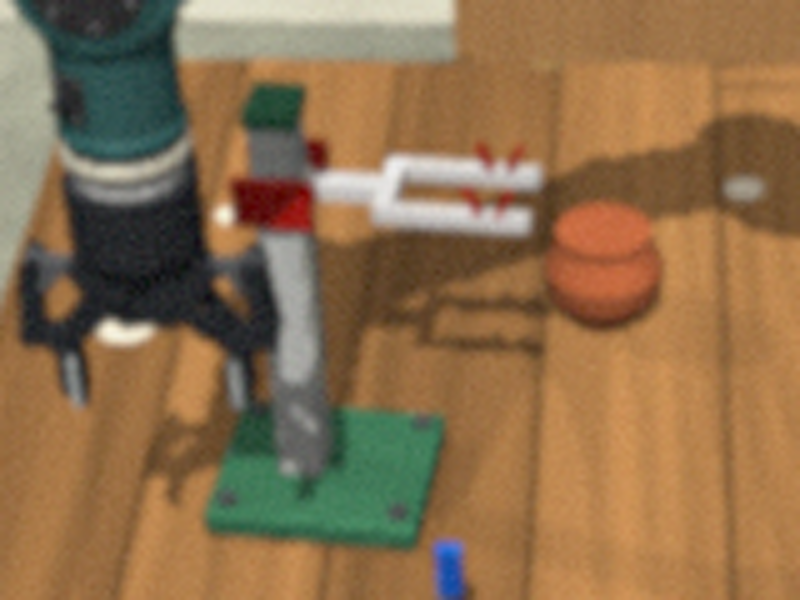

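Run:
```python
from h import *;import pickle
a,b,w=pickle.load(open("c0.pkl","rb"))
S=lambda x,y:(a,(250+x/5,130+y/5)); D=lambda x,y:(b,(240+x/5,200+y/5))
T=lambda x,y:(a,(250+x/4,210+y/4)); E=lambda x,y:(b,(210+x/5,100+y/5))
def p(n,*o):
    X,e=tri(o);print(n,np.round(X,4),[list(k) for k in e]);return X
p("griptop",S(524,198),D(340,180))
p("gripbot",S(520,285),D(340,262))
p1=p("pinA",S(577,262),D(304,315))
p2=p("pinB",S(462,310),D(378,220)); print(np.linalg.norm(p1-p2))
p("hub",S(521,298),D(345,280))
# tray corners at floor-ish
for n,c in dict(a=(445,355),b=(340,520),c=(210,450),d=(340,310)).items():
    print("big tray",n,np.round(b.atz((240+c[0]/5,200+c[1]/5),.03),3))
for n,c in dict(a=(520,470),b=(568,592),c=(668,565)).items(): print("small1",n,np.round(b.atz((240+c[0]/5,200+c[1]/5),.02),3))
for n,c in dict(a=(250,245),b=(262,140),c=(355,140)).items(): print("small2",n,np.round(b.atz((240+c[0]/5,200+c[1]/5),.02),3))
# fork
p("prongL tip (far side)",T(80,112),E(528,220))
p("prongR tip",T(138,62),E(540,175))
p("toothA1",T(93,105),E(466,195)); p("toothA2",T(125,125),E(512,195)) 
p("toothB1",T(152,55),E(482,148)); p("toothB2",T(186,72),E(518,150))
p("coltop",T(341,158),E(277,98))
for n,c in dict(a=(158,455),b=(277,325),c=(452,440),d=(338,585)).items(): print("base",n,np.round(a.atz((250+c[0]/4,210+c[1]/4),.022),3))
for n,c in dict(a=(210,515),c=(443,415),d=(415,530)).items(): print("baseside",n,np.round(b.atz((210+c[0]/5,100+c[1]/5),.022),3))
```

```text
griptop [0.5236 0.1698 0.1847] [[np.float64(-0.2), np.float64(-0.1)], [np.float64(-0.3), np.float64(0.1)]]
gripbot [0.5257 0.1686 0.1181] [[np.float64(-0.4), np.float64(-0.1)], [np.float64(-0.4), np.float64(0.1)]]
pinA [0.5436 0.2072 0.1158] [[np.float64(-0.4), np.float64(-0.1)], [np.float64(-0.4), np.float64(0.1)]]
pinB [0.506  0.1332 0.116 ] [[np.float64(-0.5), np.float64(-0.2)], [np.float64(-0.5), np.float64(0.2)]]
0.08299883972221253
hub [0.5243 0.1712 0.1054] [[np.float64(-0.8), np.float64(-0.3)], [np.float64(-0.9), np.float64(0.3)]]
big tray a [0.465 0.158 0.03 ]
big tray b [0.52  0.281 0.03 ]
big tray c [0.597 0.234 0.03 ]
big tray d [0.529 0.125 0.03 ]
small1 a [0.42  0.235 0.02 ]
small1 b [0.394 0.318 0.02 ]
small1 c [0.339 0.298 0.02 ]
small2 a [0.589 0.063 0.02 ]
small2 b [ 0.588 -0.032  0.02 ]
small2 c [ 0.528 -0.033  0.02 ]
prongL tip (far side) [ 0.5099 -0.2071  0.2355] [[np.float64(3.2), np.float64(1.4)], [np.float64(2.3), np.float64(-1.0)]]
prongR tip [ 0.5179 -0.1854  0.2754] [[np.float64(-4.0), np.float64(-1.9)], [np.float64(-3.0), np.float64(1.3)]]
toothA1 [ 0.5385 -0.2122  0.257 ] [[np.float64(8.2), np.float64(3.5)], [np.float64(5.8), np.float64(-2.6)]]
toothA2 [ 0.5313 -0.2095  0.2471] [[np.float64(-1.5), np.float64(-0.7)], [np.float64(-1.1), np.float64(0.5)]]
toothB1 [ 0.5446 -0.1916  0.2961] [[np.float64(0.1), np.float64(0.1)], [np.float64(0.1), np.float64(-0.0)]]
toothB2 [ 0.5414 -0.1868  0.2884] [[np.float64(-8.2), np.float64(-3.8)], [np.float64(-6.1), np.float64(2.5)]]
coltop [ 0.6781 -0.2136  0.3157] [[np.float64(-1.3), np.float64(-0.5)], [np.float64(-0.9), np.float64(0.3)]]
base a [ 0.592 -0.269  0.022]
base b [ 0.603 -0.145  0.022]
base c [ 0.743 -0.16   0.022]
base d [ 0.733 -0.284  0.022]
baseside a [ 0.737 -0.15   0.022]
baseside c [ 0.584 -0.264  0.022]
baseside d [ 0.595 -0.138  0.022]
```

Run:
```python
from h import *;import pickle
a,b,w=pickle.load(open("c0.pkl","rb"))
T=lambda x,y:(a,(250+x/4,210+y/4)); E=lambda x,y:(b,(210+x/5,100+y/5))
def p(n,*o):
    X,e=tri(o);print(n,np.round(X,4),[list(np.round(k,1)) for k in e]);return X
p("tip-",T(82,110),E(540,170)); p("tip+",T(138,62),E(531,212))
q=[p("f-",T(93,105),E(518,150)),p("r-",T(125,125),E(482,148)),p("f+",T(152,55),E(512,195)),p("r+",T(186,72),E(466,195))]
print(np.mean(q,0))
s=__import__("workcell").arm.read_state(); print(s["clock"])
```

```text
tip- [ 0.512  -0.2218  0.2593] [[np.float64(-0.9), np.float64(-0.4)], [np.float64(-0.6), np.float64(0.3)]]
tip+ [ 0.5166 -0.1733  0.259 ] [[np.float64(-1.2), np.float64(-0.5)], [np.float64(-0.9), np.float64(0.4)]]
f- [ 0.5247 -0.2247  0.2732] [[np.float64(-0.2), np.float64(-0.1)], [np.float64(-0.2), np.float64(0.1)]]
r- [ 0.5482 -0.2269  0.2728] [[np.float64(-0.3), np.float64(-0.1)], [np.float64(-0.2), np.float64(0.1)]]
f+ [ 0.528  -0.1736  0.2717] [[np.float64(-1.0), np.float64(-0.5)], [np.float64(-0.8), np.float64(0.3)]]
r+ [ 0.5548 -0.1742  0.272 ] [[np.float64(-0.1), np.float64(-0.0)], [np.float64(-0.1), np.float64(0.0)]]
[ 0.53892186 -0.19983848  0.27243415]
0.3
```

apply_moves(increments="0 0 -8 0.0 -0.05 -0.03 1;0 0 -16 0.04 -0.09 -0.05 1;0 0 -24 0.08 -0.13 -0.06 1;0 0 -32 0.11 -0.17 -0.06 1;0 0 -40 0.14 -0.2 -0.06 1;0 0 -48 0.15 -0.2 -0.06 1;0 0 -56 0.15 -0.2 -0.06 1;0 0 -63 0.15 -0.2 -0.06 1;0 0 -63 0.15 -0.2 -0.06 1;0 0 -63 0.15 -0.2 -0.06 1;0 0 -63 0.15 -0.2 -0.06 1", grip_force=60)

```text
clock: 1.4
eef_pos: [0.5251, 0.1497, 0.4647]
orientation: [0.0, 0.235, 0.972, -0.0]
ft_force: [0.9, 0.6, -0.7]
gripper_width: 0.998
```

Run:
```python
from h import *;import pickle
w=cam("wrist");pickle.dump(w,open("w1.pkl","wb"));w.crop("pics/w1.png",0,0,640,400,1.25)
a=cam("scene");b=cam("side");pickle.dump((a,b),open("c1.pkl","wb"))
a.crop("pics/sc3.png",250,180,410,300,5)
```

```text
(no output)
```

View pics/w1.png

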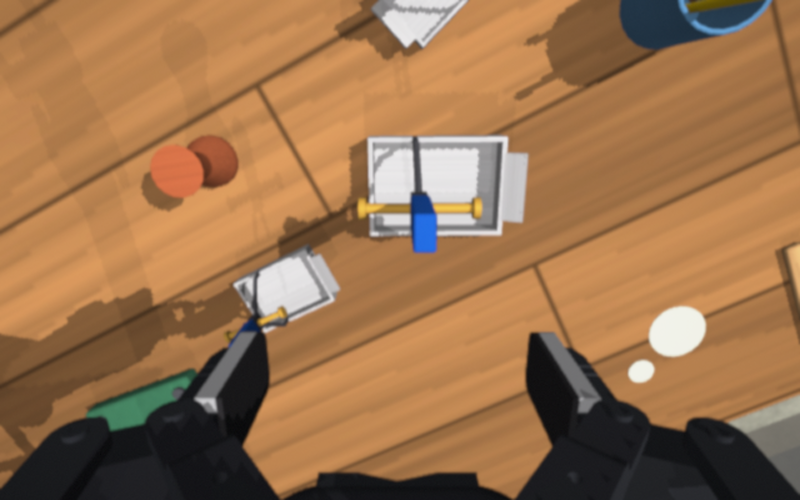

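View pics/sc3.png

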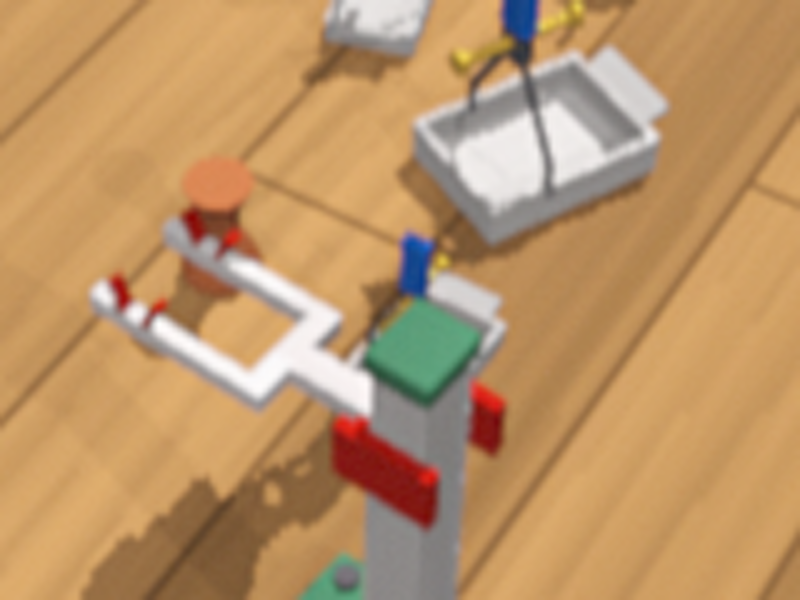

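Run:
```python
from h import *;import pickle
w=pickle.load(open("w1.pkl","rb"));a,b=pickle.load(open("c1.pkl","rb"));a0,b0,_=pickle.load(open("c0.pkl","rb"))
w.crop("pics/w1c.png",270,100,430,220,5)
S=lambda x,y:(a0,(250+x/5,130+y/5)); D=lambda x,y:(b0,(240+x/5,200+y/5)); W=lambda x,y:(w,(x/1.25,y/1.25))
A,e=tri([S(577,262),D(304,315),W(478,208)]);print(A,e)
B,e=tri([S(462,310),D(378,220),W(361,209)]);print(B,e)
M=(A+B)/2;u=(A-B);print(M,np.degrees(np.arctan2(u[1],u[0])),np.linalg.norm(u))
print("grip top in wrist", w.proj(M+[0,0,.07]), "pin",w.proj(M))
```

```text
[0.54401344 0.20602845 0.11581343] [array([-0.5,  0.1]), array([-0.5, -0.2]), array([ 1., -1.])]
[0.50627822 0.13117042 0.11633746] [array([-0.8,  0.2]), array([-0.6, -0.4]), array([ 2.2, -1.1])]
[0.52514583 0.16859944 0.11607544] 63.247762565974085 0.08383284859881197
grip top in wrist [342.25223692 186.57233649] pin [337.22373675 165.78096715]
```

View pics/w1c.png

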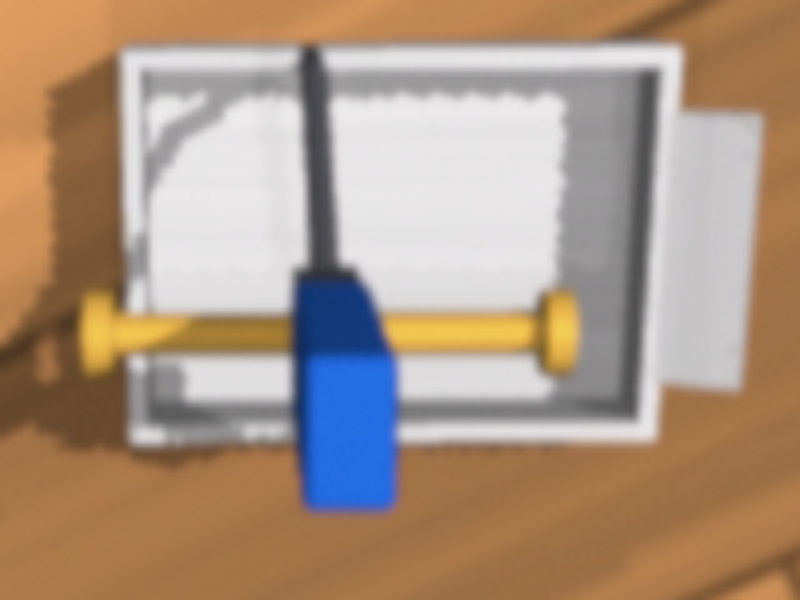

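apply_moves(increments="0 0 0 0.0087 0.0158 0 1;0 0 0 0.0087 0.0158 0 1;0 0 0 0.0087 0.0158 0.03 1;0 0 0 0.0087 0.0158 0.06 1;0 0 0 0.0087 0.0158 0.085 1;0 0 0 0.0087 0.0158 0.105 1;0 0 0 0.0087 0.0158 0.12 1;0 0 0 0.0087 0.0158 0.135 1;0 0 0 0.0087 0.0158 0.147 1;0 0 0 0.0087 0.0158 0.147 1;0 0 0 0.0087 0.0158 0.147 1")

```text
clock: 2.65
eef_pos: [0.5246, 0.1679, 0.3178]
orientation: [0.0, 0.234, 0.972, -0.0]
ft_force: [0.1, -0.0, -0.8]
gripper_width: 1.001
```

Run:
```python
from h import *;import pickle
from workcell import arm
s=arm.read_state();print(s["eef_pos"],s["orientation"],s["ft_force"],s["moment"])
w=cam("wrist");w.crop("pics/w2.png",0,0,640,400,1.25);b=cam("side");b.crop("pics/si3.png",240,180,400,300,5)
```

```text
[0.52458277 0.16790084 0.31779296] [ 8.67390384e-06  2.33518554e-01  9.72352341e-01 -1.02536348e-04] [ 0.13361615 -0.03068746 -0.75650766] [-0.00424398 -0.00749451 -0.03422875]
```

View pics/w2.png

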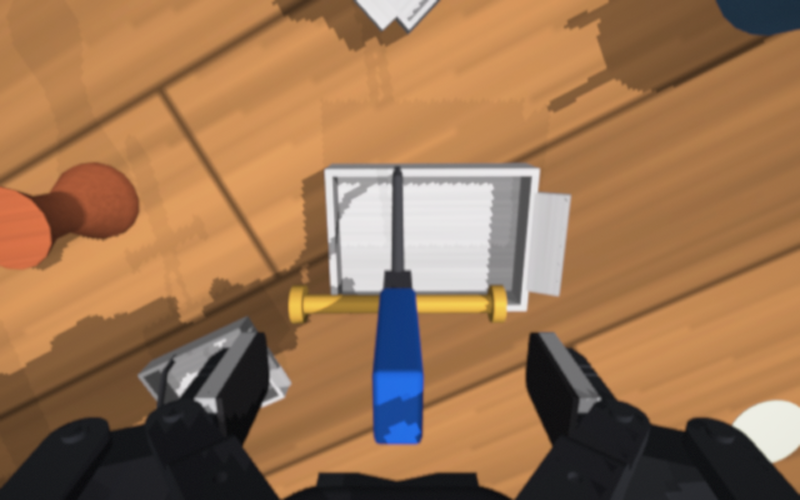

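View pics/si3.png

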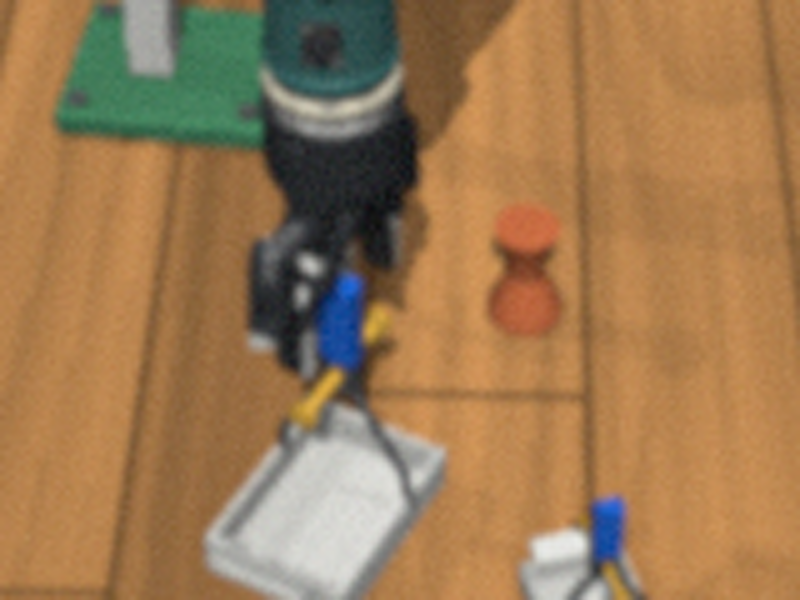

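Run:
```python
from h import *
w=cam("wrist")
for z in (.185,.163,.115): print(z,1.25*w.proj([.5246,.1679,z]))
```

```text
0.185 [398.40540698 407.13493458]
0.163 [398.16623973 362.74641071]
0.115 [397.82994923 300.33218313]
```

apply_moves(increments="0 0 0 0 0 0 0;0 0 0 0 0 0 0;0 0 0 0 0 0 0;0 0 0 0 0 0 0;0 0 0 0 0 0 0;0 0 0 0 0 0 0;0 0 0 0 0 0 0;0 0 0 0 0 0 0;0 0 0 0 0 0 0;0 0 0 0 0 0 0;0 0 0 0 0 0 0;0 0 0 0 0 0 0", grip_force=80)

```text
clock: 4.0
eef_pos: [0.5245, 0.1681, 0.3179]
orientation: [0.0, 0.233, 0.972, 0.0]
ft_force: [-0.7, 0.3, 4.6]
gripper_width: 0.152
```

Run:
```python
from h import *
from workcell import arm
s=arm.read_state();print(s["eef_pos"],s["orientation"],s["ft_force"],s["moment"],s["gripper_width"])
```

```text
[0.52450951 0.16811514 0.31789257] [1.49068076e-04 2.33424670e-01 9.72374870e-01 1.15295820e-04] [-0.71914451  0.25313284  4.57230109] [0.06384491 0.13656372 0.07009224] 0.1524518721967363
```

apply_moves(increments="0 0 0 0 0 -0.003 0;0 0 0 0 0 -0.008 0;0 0 0 0 0 -0.015 0;0 0 0 0 0 -0.025 0;0 0 0 0 0 -0.035 0;0 0 0 0 0 -0.045 0;0 0 0 0 0 -0.05 0;0 0 0 0 0 -0.05 0;0 0 0 0 0 -0.05 0;0 0 0 0 0 -0.05 0")

```text
clock: 5.0
eef_pos: [0.5241, 0.1679, 0.3673]
orientation: [-0.0, 0.233, 0.972, -0.0]
ft_force: [-0.1, -0.4, -5.0]
gripper_width: 0.154
```

Run:
```python
from h import *
from workcell import arm
s=arm.read_state();print(s["eef_pos"],s["orientation"],s["ft_force"],s["moment"],s["gripper_width"])
w=cam("wrist");w.crop("pics/w3.png",0,0,640,400,1.25);b=cam("side");b.crop("pics/si4.png",240,180,400,300,5)
```

```text
[0.52414806 0.16786742 0.36726563] [-4.79056112e-04  2.33419996e-01  9.72375821e-01 -3.73502794e-04] [-0.07528807 -0.43944165 -4.98496325] [-0.06655897  0.05205079 -0.04948492] 0.15419489382285623
```

View pics/w3.png

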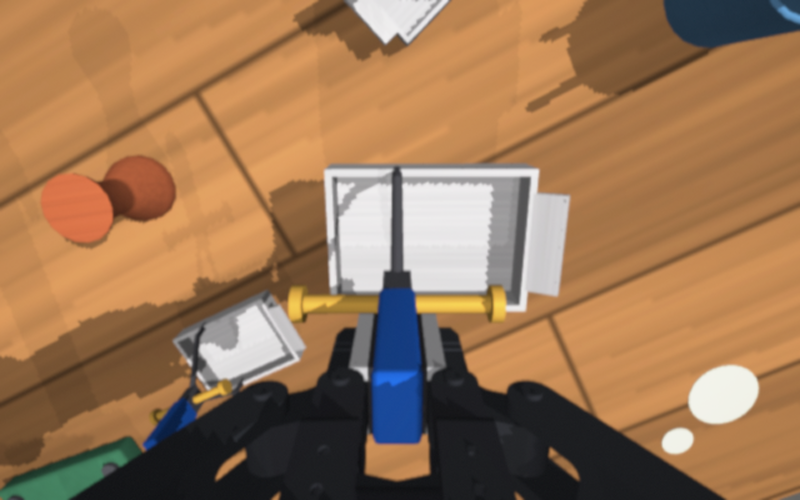

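View pics/si4.png

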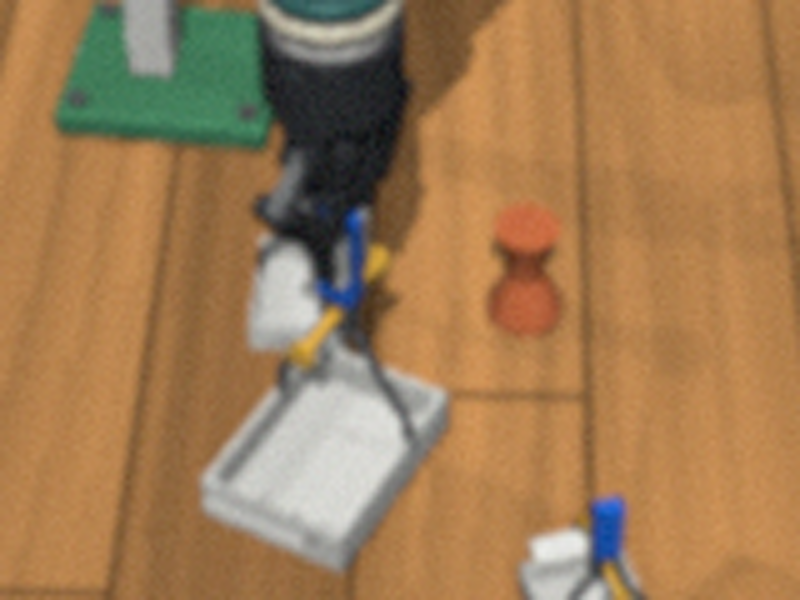

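apply_moves(increments="0 0 0 0 0 -0.01 0;0 0 0 0 0 -0.03 0;0 0 0 0 0 -0.055 0;0 0 0 0 0 -0.08 0;0 0 0 0 0 -0.105 0;0 0 0 0 0 -0.125 0;0 0 0 0 -0.005 -0.134 0;0 0 0 -0.002 -0.015 -0.136 0;0 0 -1 -0.006 -0.03 -0.136 0;0 0 -2.5 -0.01 -0.05 -0.136 0;0 0 -4 -0.014 -0.072 -0.136 0;0 0 -5.5 -0.019 -0.097 -0.136 0")

```text
clock: 6.3
eef_pos: [0.4961, 0.0715, 0.5022]
orientation: [-0.002, 0.186, 0.983, -0.001]
ft_force: [0.5, -0.8, -5.4]
gripper_width: 0.155
```

apply_moves(increments="0 0 -1.5 -0.002 -0.025 0 0;0 0 -3 -0.005 -0.05 0 0;0 0 -5 -0.007 -0.075 0 0;0 0 -7 -0.009 -0.1 0 0;0 0 -9 -0.012 -0.125 0 0;0 0 -11 -0.014 -0.15 0 0;0 0 -12.5 -0.016 -0.175 0 0;0 0 -14 -0.019 -0.2 0 0;0 0 -15 -0.021 -0.225 0 0;0 0 -15.5 -0.023 -0.25 0 0;0 0 -16 -0.025 -0.265 0 0;0 0 -16 -0.025 -0.271 0 0")

```text
clock: 7.5
eef_pos: [0.4194, -0.1906, 0.5026]
orientation: [-0.001, 0.05, 0.999, -0.0]
ft_force: [-0.5, 0.5, -5.9]
gripper_width: 0.153
```

apply_moves(increments="0 0 0 0 0 0 0;0 0 0 0 0 0 0;0 0 0 0 0 0 0")

```text
clock: 7.8
eef_pos: [0.4215, -0.1872, 0.5035]
orientation: [-0.0, 0.047, 0.999, 0.0]
ft_force: [0.1, 0.2, -5.3]
gripper_width: 0.156
```

Run:
```python
from h import *;import pickle
from workcell import arm
F=[]
w=cam("wrist");F.append(arm.read_state()["ft_force"]);b=cam("side");F.append(arm.read_state()["ft_force"]);a=cam("scene")
s=arm.read_state();F.append(s["ft_force"]);print(s["eef_pos"],s["orientation"],s["ft_force"],s["moment"],s["gripper_width"]);print(np.mean(F,0),np.std(F,0))
pickle.dump((a,b,w),open("c2.pkl","wb"))
w.crop("pics/w4.png",0,0,640,400,1.25);b.crop("pics/si5.png",240,80,400,200,5);a.crop("pics/sc5.png",220,170,380,290,5)
```

```text
[ 0.4215657  -0.18752693  0.50370201] [3.19993752e-05 4.71006167e-02 9.98890146e-01 7.93416180e-05] [ 0.82870681  0.43901946 -6.39764476] [-0.11865099  0.05870674  0.01897366] 0.15365790228693993
[ 0.39618542  0.17285221 -5.95749629] [0.33661197 0.66077819 0.40589154]
```

View pics/w4.png

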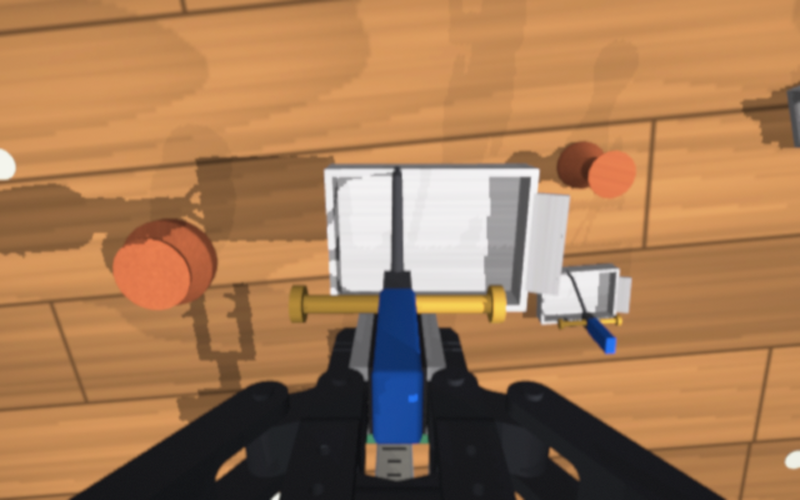

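View pics/si5.png

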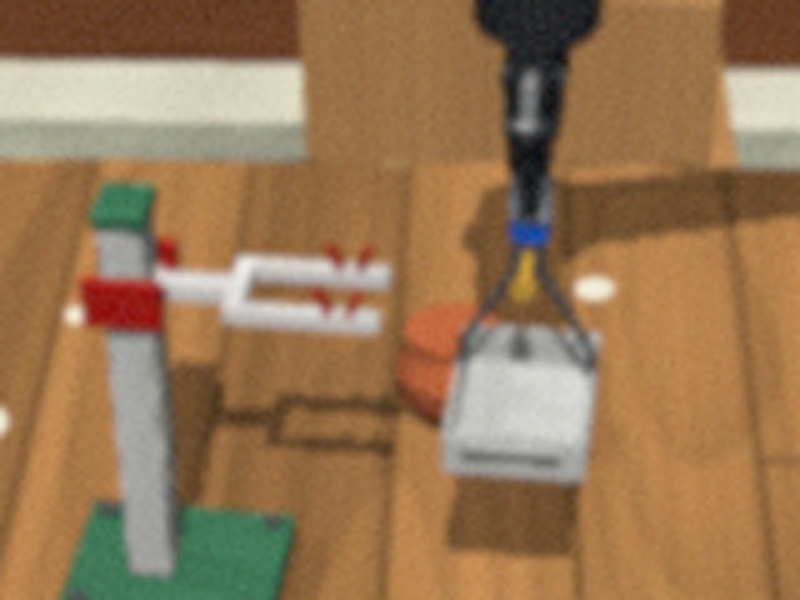

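View pics/sc5.png

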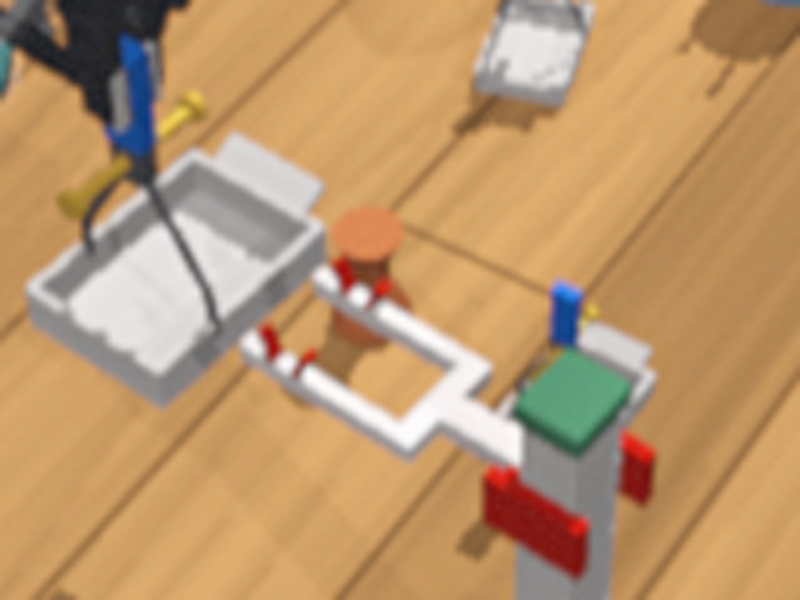

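Run:
```python
from h import *;import pickle
a,b,w=pickle.load(open("c2.pkl","rb"))
b.crop("pics/si6.png",285,120,365,180,10);a.crop("pics/sc6.png",228,175,328,250,8)
```

```text
(no output)
```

View pics/si6.png

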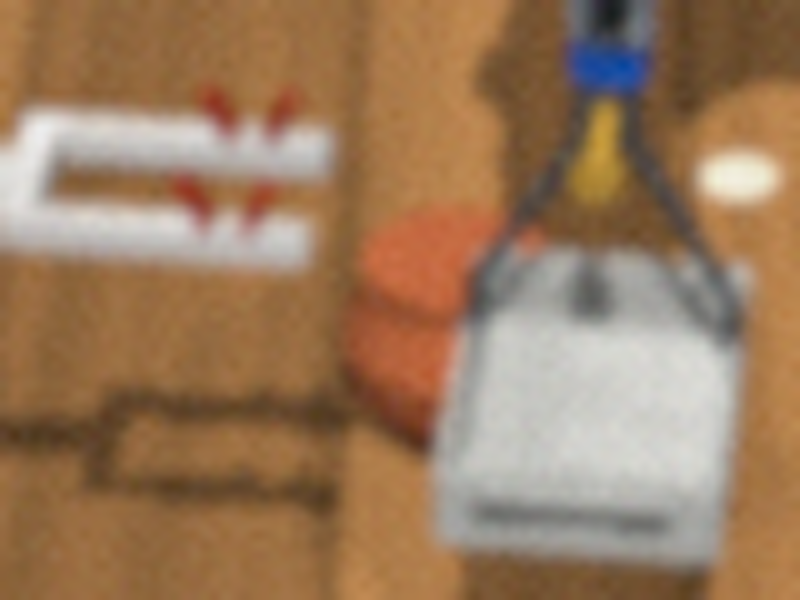

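View pics/sc6.png

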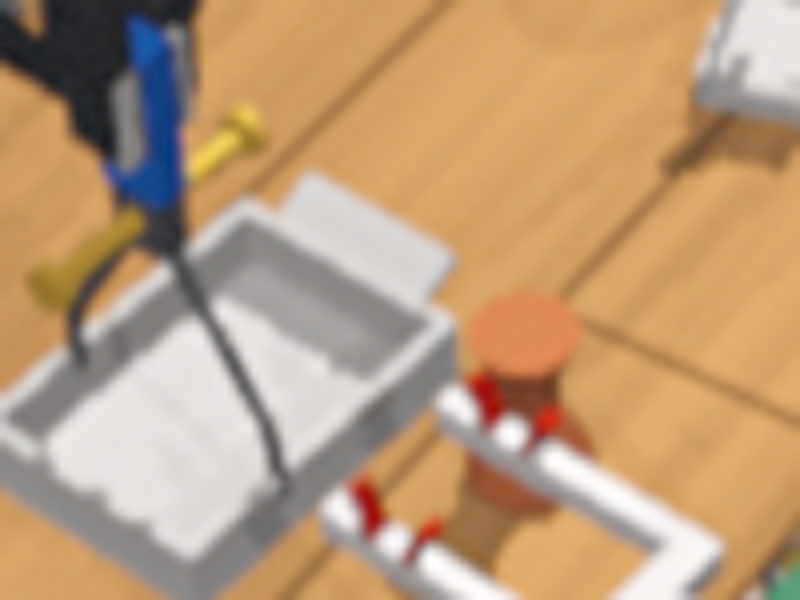

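Run:
```python
from h import *;import pickle
a,b,w=pickle.load(open("c2.pkl","rb"))
T=lambda x,y:(a,(228+x/8,175+y/8)); E=lambda x,y:(b,(285+x/10,120+y/10))
def p(n,*o):
    X,e=tri(o);print(n,np.round(X,4),[list(np.round(k,1)) for k in e]);return X
f0=p("f-",T(365,487),E(292,95));r0=p("r-",T(432,525),E(207,93));f1=p("f+",T(482,380),E(268,190));r1=p("r+",T(548,413),E(178,185))
n=(f0+r0+f1+r1)/4;print("mean",n); d=(f1+r1-f0-r0);print("yaw y",np.degrees(np.arctan2(d[1],d[0])));d=r0+r1-f0-f1;print("yaw x",np.degrees(np.arctan2(d[1],d[0])),np.linalg.norm(d)/2)
t0=p("tip-",T(340,510),E(332,128));t1=p("tip+",T(458,405),E(315,215)); d=t1-t0;print(np.degrees(np.arctan2(d[1],d[0])))
A=p("pin+",T(240,130),E(597,190))
# expected from TCP
t=np.array([.4216,-.1875]);u=np.array([np.cos(np.radians(84.6)),np.sin(np.radians(84.6))])
print("exp pin+",t+u*.042,.5037-.2028)
for nm,P in (("pot top",(211,334)),):
    print(nm,a.atz(P,.076))
```

```text
f- [ 0.524  -0.2243  0.2747] [[np.float64(-0.8), np.float64(-0.4)], [np.float64(-0.6), np.float64(0.3)]]
r- [ 0.55   -0.2258  0.2748] [[np.float64(-0.2), np.float64(-0.1)], [np.float64(-0.1), np.float64(0.1)]]
f+ [ 0.5286 -0.1715  0.2737] [[np.float64(-0.5), np.float64(-0.2)], [np.float64(-0.4), np.float64(0.2)]]
r+ [ 0.5551 -0.1729  0.2751] [[np.float64(0.3), np.float64(0.1)], [np.float64(0.2), np.float64(-0.1)]]
mean [ 0.53942196 -0.19861975  0.27457399]
yaw y 84.75999071911438
yaw x -3.076687301127627 0.026301134222632076
tip- [ 0.513  -0.2257  0.2605] [[np.float64(-1.5), np.float64(-0.7)], [np.float64(-1.1), np.float64(0.5)]]
tip+ [ 0.5174 -0.1742  0.261 ] [[np.float64(-1.9), np.float64(-0.9)], [np.float64(-1.4), np.float64(0.6)]]
85.15243607146576
pin+ [ 0.4236 -0.1428  0.2961] [[np.float64(0.4), np.float64(0.2)], [np.float64(0.4), np.float64(-0.2)]]
exp pin+ [ 0.42555255 -0.1456864 ] 0.30090000000000006
pot top [ 0.47092764 -0.41789174  0.076     ]
```

apply_moves(increments="0 0 0 -0.005 0 0 0;0 0 0 -0.015 0 0 0;0 0 0 -0.028 0 0 0;0 0 0 -0.042 0 0 0;0 0 0 -0.056 0 0 0;0 0 0 -0.07 0 0 0;0 0 0 -0.084 -0.001 0 0;0 0 0 -0.098 -0.001 0 0;0 0 0 -0.11 -0.001 0 0;0 0 0 -0.117 -0.001 0 0;0 0 0 -0.12 -0.001 0 0;0 0 0 -0.12 -0.001 0 0")

```text
clock: 9.15
eef_pos: [0.5408, -0.2008, 0.5036]
orientation: [-0.0, 0.048, 0.999, 0.0]
ft_force: [0.0, -0.4, -5.6]
gripper_width: 0.155
```

apply_moves(increments="0 0 0 0 0 0 0;0 0 0 0 0 0 0;0 0 0 0 0 0 0")

```text
clock: 9.45
eef_pos: [0.5401, -0.2009, 0.5038]
orientation: [-0.0, 0.048, 0.999, -0.0]
ft_force: [-0.0, -0.1, -5.4]
gripper_width: 0.148
```

```bash
cat > look.py <<'E'
from h import *;import pickle,sys
from workcell import arm
k=sys.argv[1]
F=[]
w=cam("wrist");F.append(arm.read_state());b=cam("side");F.append(arm.read_state());a=cam("scene");F.append(arm.read_state());s=F[-1]
f=np.array([x["ft_force"] for x in F]);print(s["clock"],s["eef_pos"],s["orientation"],s["gripper_width"]);print(f,np.mean(f,0),s["moment"])
pickle.dump((a,b,w),open(f"c{k}.pkl","wb"))
w.crop(f"pics/w_{k}.png",0,0,640,400,1.25)
im=np.hstack([cv2.resize(c.im[y:y+100,x:x+80,::-1],None,fx=5,fy=5,interpolation=cv2.INTER_CUBIC) for c,x,y in((b,275,100),(a,265,180))])
cv2.imwrite(f"pics/v_{k}.png",im)
E
python3 look.py 3
```

```text
9.6 [ 0.54040212 -0.20083649  0.50382239] [ 4.04564767e-05  4.80273637e-02  9.98846019e-01 -3.40104864e-05] 0.1502872529461289
[[ 1.13745828 -0.259429   -6.34593419]
 [-0.57698738 -0.55572897 -5.68618221]
 [ 0.20104631 -0.15358947 -5.1268371 ]] [ 0.25383907 -0.32291581 -5.71965117] [-0.0713541  -0.04038192  0.04256147]
```

View pics/w_3.png

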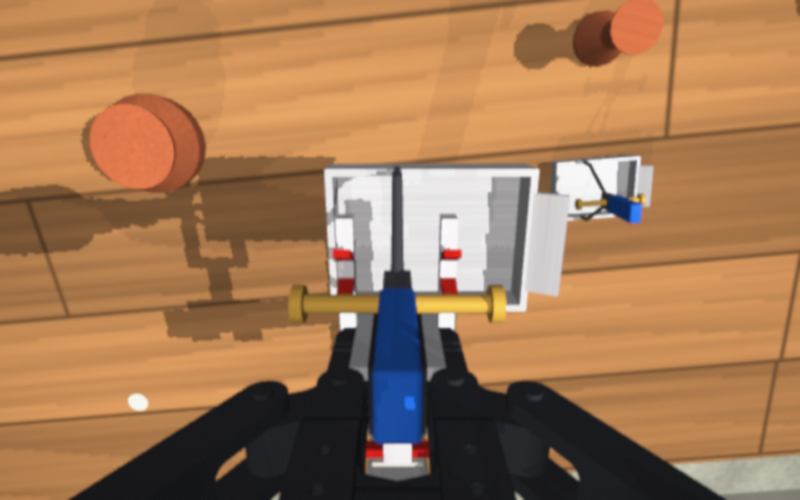

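View pics/v_3.png

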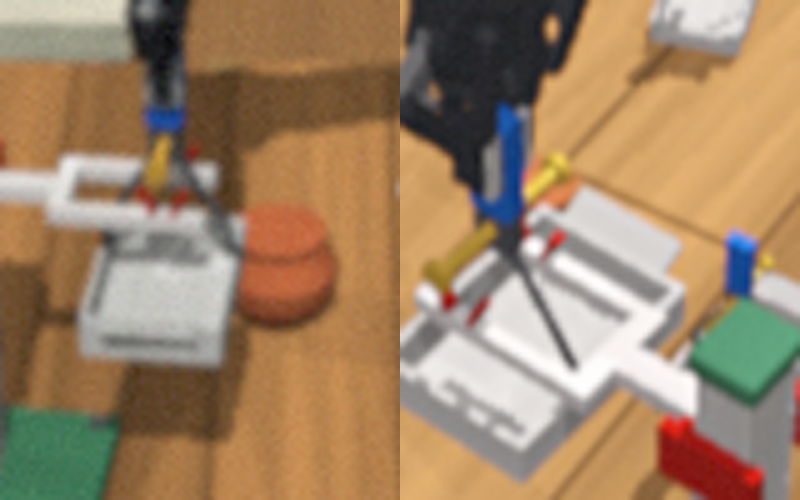

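Run:
```python
from h import *;import pickle
a,b,w=pickle.load(open("c3.pkl","rb"))
n=np.array([.5414,-.1997,.265]);th=np.radians(-5.3);x=np.array([np.cos(th),np.sin(th),0]);y=np.array([-x[1],x[0],0]);z=np.array([0,0,1])
for nm,p in dict(tipf=(-.012,.026,.012),tipr=(.012,.026,.012),tipf_=(-.012,-.026,.012),frontseat=(-.0045,.026,-.004),rearseat=(.0045,.026,-.004),front=(-.026,.026,-.004),front_=(-.026,-.026,-.004)).items():
    print(nm,1.25*w.proj(n+p[0]*x+p[1]*y+p[2]*z))
w.crop("pics/w3c.png",240,150,400,270,5)
```

```text
tipf [457.85700757 259.32176392]
tipr [455.959088   306.59492526]
tipf_ [345.77999395 259.68244687]
frontseat [453.17779265 263.09595155]
rearseat [452.56334714 279.76510222]
front [454.70839963 221.57246735]
front_ [348.28451738 221.9342544 ]
```

View pics/w3c.png

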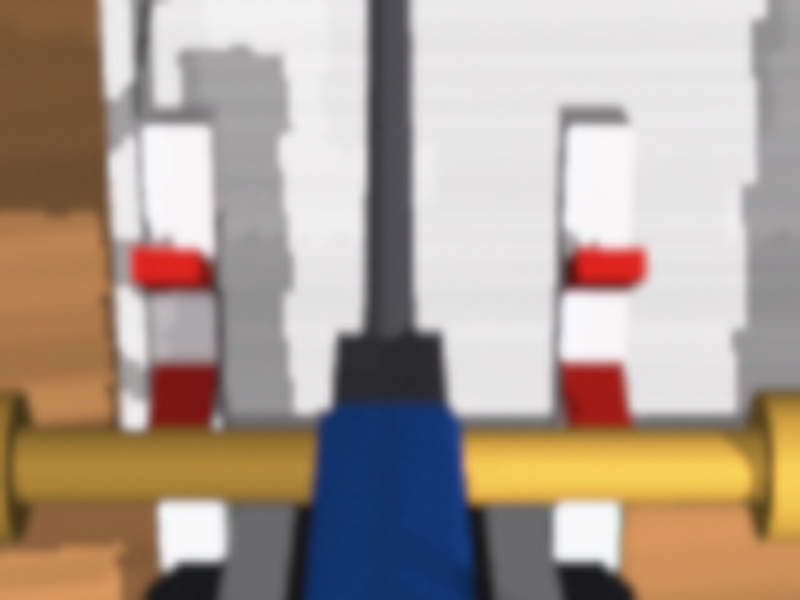

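```bash
cat > avg.py <<'E'
from h import *;import sys
from workcell import arm,eyes
F=[];M=[];Z=[]
for i in range(int(sys.argv[1])):
    eyes.snapshot("wrist");s=arm.read_state();F.append(s["ft_force"]);M.append(s["moment"]);Z.append(s["eef_pos"])
F=np.array(F);M=np.array(M)
print(s["clock"],"F",F.mean(0).round(3),"sd",F.std(0).round(2),"M",M.mean(0).round(4),"sd",M.std(0).round(3),"pos",np.mean(Z,0).round(4),"sd",np.std(Z,0).round(4))
print(F[:,2].round(1))
E
python3 avg.py 20
```

```text
10.6 F [ 0.081 -0.089 -5.498] sd [0.43 0.48 0.48] M [-0.0878  0.0164 -0.0142] sd [0.021 0.02  0.028] pos [ 0.5406 -0.2008  0.5037] sd [0. 0. 0.]
[-5.9 -5.4 -5.5 -6.3 -6.3 -5.1 -5.1 -4.8 -5.2 -5.7 -4.9 -6.3 -5.6 -5.6
 -5.  -5.  -5.6 -5.6 -6.1 -5.1]
```

apply_moves(increments="0 0 0 0 0 0.003 0;0 0 0 0 0 0.007 0;0 0 0 0 0 0.011 0;0 0 0 0 0 0.015 0;0 0 0 0 0 0.018 0;0 0 0 0 0 0.021 0;0 0 0 0 0 0.024 0;0 0 0 0 0 0.026 0;0 0 0 0 0 0.028 0;0 0 0 0 0 0.03 0;0 0 0 0 0 0.03 0;0 0 0 0 0 0.03 0")

```text
clock: 11.8
eef_pos: [0.5406, -0.2008, 0.4737]
orientation: [0.0, 0.048, 0.999, -0.0]
ft_force: [0.8, -0.4, -5.5]
gripper_width: 0.156
```

```bash
python3 look.py 4
python3 - <<'E'
from h import *;import pickle
a,b,w=pickle.load(open("c4.pkl","rb"));w.crop("pics/w4c.png",240,150,400,270,5);b.crop("pics/b4.png",280,110,340,155,12)
E
```

```text
11.95 [ 0.54067457 -0.20086269  0.47390574] [ 2.13664035e-04  4.79878095e-02  9.98847896e-01 -7.28006494e-05] 0.15725649858949853
[[ 0.13731849 -0.01381986 -5.92692559]
 [-0.19515288 -0.73929832 -5.5840396 ]
 [ 0.36268841 -0.1877665  -5.7345832 ]] [ 0.101618   -0.31362822 -5.74851613] [-0.07745508 -0.0040509   0.03245203]
```

View pics/w4c.png

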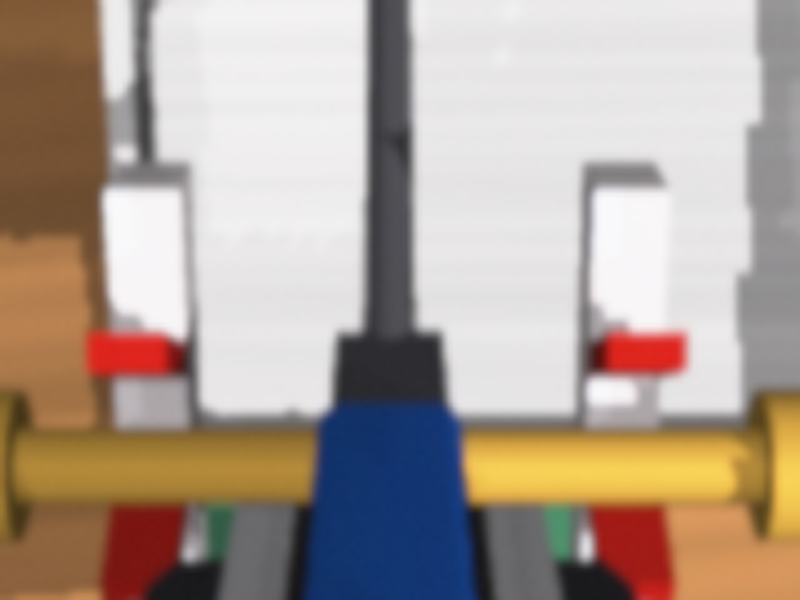

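View pics/b4.png

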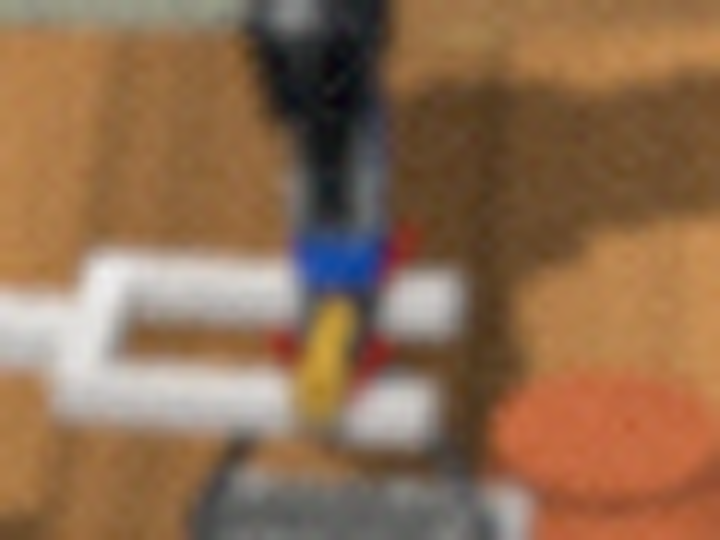

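apply_moves(increments="0 0 0 0 0 0.001 0;0 0 0 0 0 0.002 0;0 0 0 0 0 0.003 0;0 0 0 0 0 0.004 0;0 0 0 0 0 0.005 0;0 0 0 0 0 0.007 0;0 0 0 0 0 0.009 0;0 0 0 0 0 0.011 0;0 0 0 0 0 0.013 0;0 0 0 0 0 0.014 0;0 0 0 0 0 0.015 0;0 0 0 0 0 0.015 0")

```text
clock: 13.15
eef_pos: [0.5407, -0.2008, 0.4587]
orientation: [0.0, 0.048, 0.999, -0.0]
ft_force: [0.1, -0.1, -4.3]
gripper_width: 0.158
```

```bash
python3 avg.py 12;python3 look.py 5
python3 - <<'E'
from h import *;import pickle
a,b,w=pickle.load(open("c5.pkl","rb"));w.crop("pics/w5c.png",240,150,400,270,5)
E
```

```text
13.75 F [ 0.399 -0.058 -4.681] sd [0.38 0.4  0.34] M [-0.0989  0.0009  0.0213] sd [0.029 0.037 0.025] pos [ 0.5407 -0.2008  0.4588] sd [0. 0. 0.]
[-4.6 -4.4 -4.3 -4.4 -4.9 -4.7 -5.6 -4.5 -4.7 -4.6 -5.  -4.5]
13.9 [ 0.54065453 -0.20085921  0.45874964] [ 9.71017152e-05  4.79429338e-02  9.98850071e-01 -4.34177974e-05] 0.15438813356532274
[[ 0.71011776 -0.13210655 -4.28413271]
 [-0.12725076  0.7777895  -3.46456427]
 [-0.11014491  0.12652064 -4.65147642]] [ 0.15757403  0.2574012  -4.13339113] [-0.14391013  0.02032977 -0.00891691]
```

View pics/w5c.png

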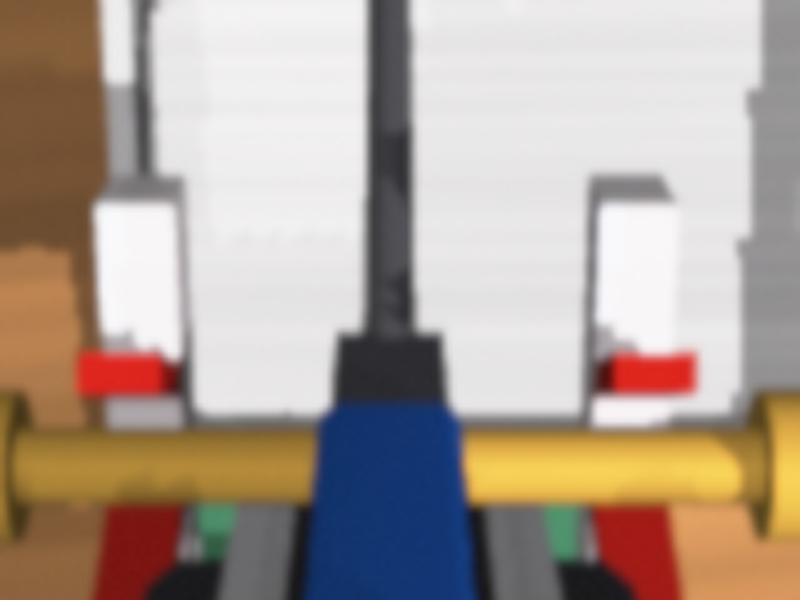

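View pics/v_5.png

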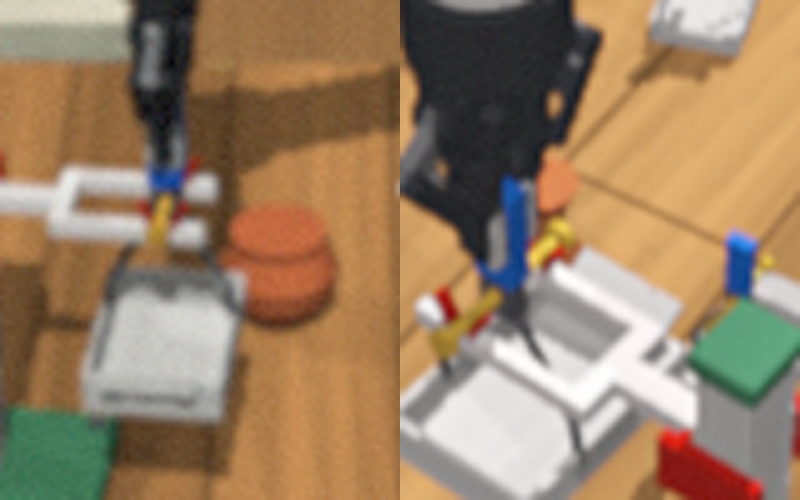

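apply_moves(increments="0 0 0 0 0 0.002 0;0 0 0 0 0 0.005 0;0 0 0 0 0 0.009 0;0 0 0 0 0 0.013 0;0 0 0 0 0 0.017 0;0 0 0 0 0 0.021 0;0 0 0 0 0 0.025 0;0 0 0 0 0 0.029 0;0 0 0 0 0 0.033 0;0 0 0 0 0 0.036 0;0 0 0 0 0 0.038 0;0 0 0 0 0 0.039 0")

```text
clock: 15.1
eef_pos: [0.5407, -0.2009, 0.4196]
orientation: [0.0, 0.048, 0.999, -0.0]
ft_force: [-0.3, 0.9, -0.9]
gripper_width: 0.158
```

```bash
python3 avg.py 20;python3 look.py 6
```

```text
16.1 F [-0.119 -0.021 -1.347] sd [0.5  0.38 0.6 ] M [-0.0632  0.0375  0.0065] sd [0.019 0.043 0.021] pos [ 0.5407 -0.2008  0.4198] sd [0.     0.     0.0001]
[-1.4 -1.5 -2.1 -2.3 -1.4 -0.8 -0.8 -2.4 -1.2 -2.4 -0.4 -0.8 -0.5 -1.8
 -1.3 -1.2 -1.8 -1.  -0.9 -0.9]
16.25 [ 0.54065998 -0.20083847  0.4197117 ] [ 6.02105669e-05  4.79624124e-02  9.98849139e-01 -2.75684352e-05] 0.1556724863987933
[[ 0.51797339 -0.72860202 -1.97080328]
 [ 0.38339195  0.16331385 -1.74608271]
 [ 0.33996703  0.42133916 -1.65539784]] [ 0.41377746 -0.047983   -1.79076128] [-0.11482051  0.03486542 -0.00881711]
```

View pics/v_6.png

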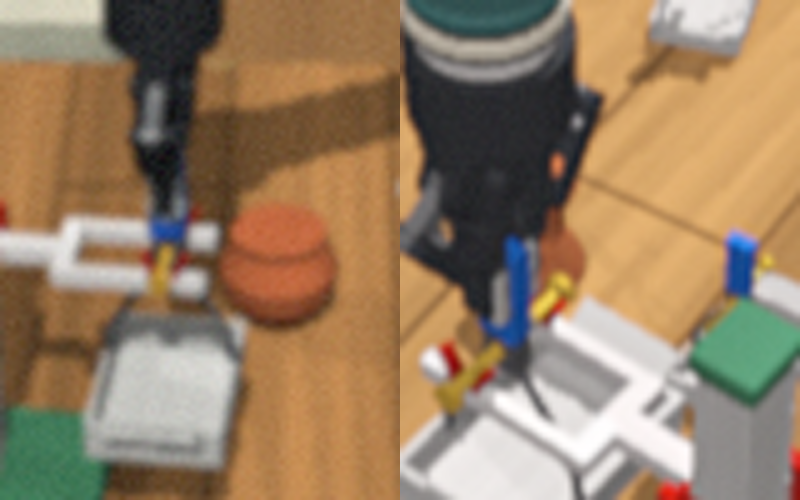

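apply_moves(increments="0 0 0 0 0 0.001 0;0 0 0 0 0 0.003 0;0 0 0 0 0 0.005 0;0 0 0 0 0 0.007 0;0 0 0 0 0 0.009 0;0 0 0 0 0 0.011 0;0 0 0 0 0 0.013 0;0 0 0 0 0 0.015 0;0 0 0 0 0 0.016 0;0 0 0 0 0 0.017 0;0 0 0 0 0 0.017 0;0 0 0 0 0 0.017 0")

```text
clock: 17.45
eef_pos: [0.5407, -0.2008, 0.4028]
orientation: [0.0, 0.048, 0.999, -0.0]
ft_force: [0.7, -0.0, -0.2]
gripper_width: 0.151
```

```bash
python3 avg.py 40
```

```text
19.45 F [ 0.539 -0.374 -0.215] sd [0.6  0.52 0.49] M [-0.1269 -0.0921 -0.    ] sd [0.034 0.045 0.031] pos [ 0.5406 -0.2008  0.4027] sd [0. 0. 0.]
[ 0.4 -0.2 -0.1 -0.4 -0.5 -1.2  0.1 -0.2 -0.2  0.2 -0.9  0.3 -0.1 -0.5
 -0.4 -0.6  0.4 -0.6 -0.3 -0.5 -0.6 -0.2 -0.4 -0.4  0.4 -0.   0.9 -0.1
  0.2  0.  -0.2 -0.3 -1.6  0.2  0.6 -0.6  0.1 -0.1 -1.3 -0.2]
```

apply_moves(increments="0 0 0 0 0 0.0005 0;0 0 0 0 0 0.001 0;0 0 0 0 0 0.001 0;0 0 0 0 0 0.001 0;0 0 0 0 0 0.001 0", grip_force=20)

```text
clock: 19.95
eef_pos: [0.5406, -0.2009, 0.4017]
orientation: [0.0, 0.048, 0.999, -0.0]
ft_force: [0.8, -1.2, -0.2]
gripper_width: 0.152
```

```bash
python3 avg.py 40; python3 look.py 7
```

```text
21.95 F [ 0.969 -0.276 -0.202] sd [0.45 0.46 0.49] M [-0.1736 -0.208   0.0003] sd [0.034 0.039 0.034] pos [ 0.5406 -0.2008  0.4017] sd [0. 0. 0.]
[ 0.4 -0.4  0.2 -1.  -0.2 -0.3  0.7 -0.3 -0.4 -0.4 -0.1 -0.6 -0.5 -0.5
 -0.9 -0.2 -0.3 -0.1 -0.7 -0.5 -0.1  0.4 -1.  -0.3  1.2 -0.1  0.4  0.1
  0.  -0.7  0.1 -0.8  0.2  0.1 -1.1  0.6 -0.1  0.  -0.5 -0.5]
22.1 [ 0.54062246 -0.20084211  0.40169669] [ 1.68712785e-05  4.79867422e-02  9.98847973e-01 -9.45311695e-06] 0.15241075079267818
[[ 0.99587192 -0.10441434  0.23543817]
 [ 1.07887058 -0.52474398 -0.1814364 ]
 [ 1.69318215 -0.42803234 -0.10229259]] [ 1.25597488 -0.35239689 -0.01609694] [-0.18351153 -0.21634477  0.03098242]
```

View pics/w_7.png

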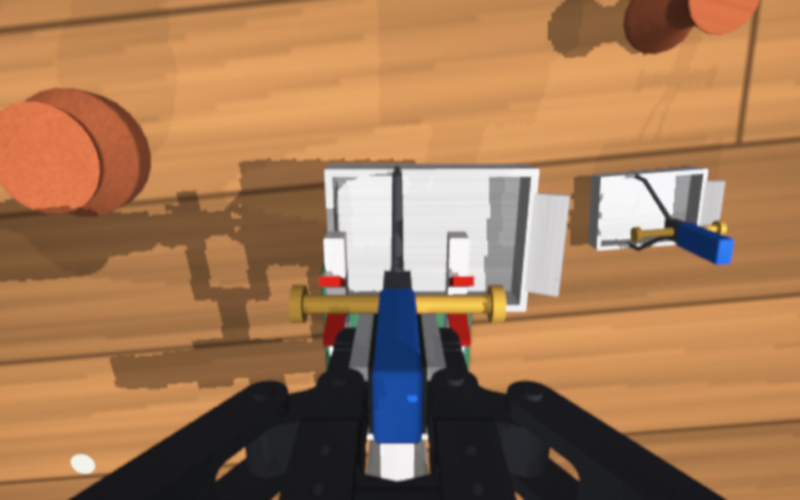

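View pics/v_7.png

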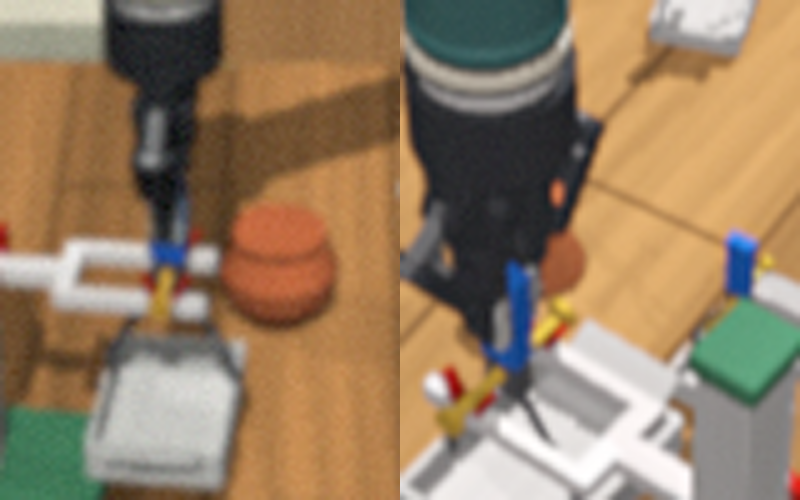

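apply_moves(increments="0 0 0 -0.0003 0 0.0005 0;0 0 0 -0.0005 0 0.001 0;0 0 0 -0.0005 0 0.001 0;0 0 0 -0.0005 0 0.001 0")

```text
clock: 22.5
eef_pos: [0.5409, -0.2008, 0.4006]
orientation: [-0.0, 0.048, 0.999, 0.0]
ft_force: [-0.1, 0.1, 0.1]
gripper_width: 0.156
```

```bash
python3 avg.py 30
```

```text
24.0 F [-0.898 -0.272 -0.132] sd [0.56 0.39 0.53] M [-0.1503  0.2819  0.0119] sd [0.035 0.154 0.03 ] pos [ 0.5409 -0.2009  0.4006] sd [0. 0. 0.]
[ 0.1  0.2  0.5 -0.4 -0.5 -0.8 -0.6 -0.3 -0.3  0.4  0.2  0.2  0.3 -1.
 -1.5 -1.   0.2 -0.4  0.7 -0.2  0.4  0.2  0.1 -0.4  0.2  0.5 -0.2  0.1
  0.2 -0.9]
```

apply_moves(increments="0 0 0 0.0002 0 0 0;0 0 0 0.0002 0 0 0;0 0 0 0.0002 0 0 0")

```text
clock: 24.3
eef_pos: [0.5409, -0.2009, 0.4007]
orientation: [-0.0, 0.048, 0.999, -0.0]
ft_force: [-2.6, -0.2, 0.0]
gripper_width: 0.153
```

```bash
sed -i '$a print(M[:,1].round(2))' avg.py; python3 avg.py 30
```

```text
25.8 F [-2.067 -0.243 -0.225] sd [0.44 0.35 0.58] M [-0.1376  0.5442  0.0163] sd [0.024 0.034 0.031] pos [ 0.5409 -0.2009  0.4007] sd [0. 0. 0.]
[-0.8  0.1  0.4 -0.5  1.2  0.2 -0.3  0.4 -0.2 -0.4 -0.2  1.  -0.4  0.2
 -1.1 -1.2  0.7 -0.1 -0.3 -0.1 -0.4 -0.6 -0.6  0.2 -0.5 -0.1 -0.2 -1.1
 -1.1 -0.9]
[0.47 0.51 0.49 0.53 0.55 0.48 0.55 0.49 0.49 0.54 0.56 0.55 0.58 0.55
 0.52 0.52 0.57 0.59 0.58 0.58 0.56 0.54 0.58 0.56 0.56 0.58 0.57 0.57
 0.55 0.56]
```

apply_moves(increments="0 0 0 0.0002 0 0 0;0 0 0 0.0002 0 0 0;0 0 0 0.0002 0 0 0")

```text
clock: 26.1
eef_pos: [0.5408, -0.2008, 0.4008]
orientation: [0.0, 0.048, 0.999, -0.0]
ft_force: [-1.8, -0.2, -0.1]
gripper_width: 0.153
```

```bash
python3 avg.py 20
```

```text
27.1 F [-1.687 -0.51  -0.246] sd [0.45 0.46 0.51] M [-0.1453  0.4544  0.0006] sd [0.018 0.041 0.018] pos [ 0.5408 -0.2008  0.4007] sd [0. 0. 0.]
[-0.2  0.8 -1.1 -0.3 -0.4 -0.3 -0.3  0.  -1.4 -0.3  0.1  0.2 -0.  -0.6
  0.1 -1.1 -0.5 -0.2  0.5 -0. ]
[0.5  0.49 0.52 0.45 0.5  0.48 0.52 0.45 0.46 0.48 0.46 0.42 0.44 0.45
 0.46 0.42 0.38 0.42 0.37 0.41]
```

apply_moves(increments="0 0 0 0.0002 0 0 0;0 0 0 0.0002 0 0 0;0 0 0 0.0002 0 0 0;0 0 0 0.0002 0 0 0;0 0 0 0.0002 0 0 0;0 0 0 0.0002 0 0 0")

```text
clock: 27.7
eef_pos: [0.5406, -0.2008, 0.4007]
orientation: [0.0, 0.048, 0.999, -0.0]
ft_force: [-1.2, -1.6, -0.2]
gripper_width: 0.153
```

```bash
python3 avg.py 20
```

```text
28.7 F [-0.056 -0.543 -0.172] sd [0.51 0.46 0.45] M [-0.1863  0.0955 -0.0004] sd [0.028 0.073 0.025] pos [ 0.5406 -0.2008  0.4008] sd [0. 0. 0.]
[-0.1 -0.1 -0.5  0.2  0.5 -0.6 -0.2 -0.5  0.3  0.7 -0.5 -0.6 -0.6 -0.8
  0.3  0.4 -0.1 -0.5 -0.  -0.8]
[ 0.18  0.14  0.2   0.21  0.19  0.08  0.13  0.17  0.09  0.11  0.1   0.05
  0.15  0.1  -0.02  0.02  0.01  0.01 -0.   -0.01]
```

apply_moves(increments="0 0 0 0 0 0 0.2;0 0 0 0 0 0 0.24;0 0 0 0 0 0 0.28;0 0 0 0 0 0 0.34;0 0 0 0 0 0 0.42;0 0 0 0 0 0 0.5;0 0 0 0 0 0 0.6;0 0 0 0 0 0 0.6;0 0 0 0 0 0 0.6;0 0 0 0 0 0 0.6")

```text
clock: 29.7
eef_pos: [0.5405, -0.2008, 0.4007]
orientation: [-0.0, 0.048, 0.999, -0.0]
ft_force: [0.1, -0.8, -0.8]
gripper_width: 0.604
```

```bash
python3 avg.py 6; python3 look.py 8
```

```text
30.0 F [ 0.27  -0.051 -0.292] sd [0.64 0.38 0.96] M [ 0.0009  0.0089 -0.0009] sd [0.012 0.013 0.035] pos [ 0.5405 -0.2008  0.4007] sd [0. 0. 0.]
[-0.2  1.5  0.2 -0.7 -1.  -1.5]
[ 0.02 -0.    0.03 -0.01  0.01  0.01]
30.15 [ 0.54049499 -0.20080278  0.40071045] [-1.61550000e-05  4.79712186e-02  9.98848718e-01 -9.17466406e-06] 0.6026469636661101
[[ 0.58206604 -0.42862947 -0.60112653]
 [ 0.23703473  0.15260238 -0.085709  ]
 [ 0.62282825  0.55749406  0.29023329]] [ 0.48064301  0.09382233 -0.13220075] [0.00171401 0.03927239 0.00012843]
```

View pics/w_8.png

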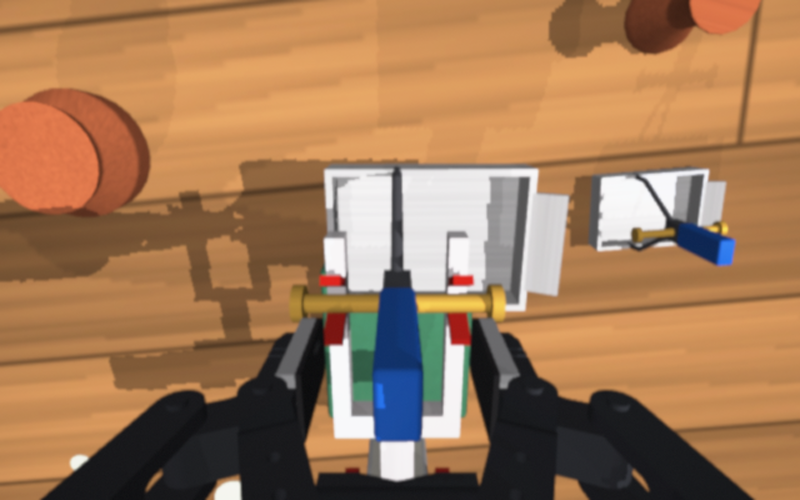

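View pics/v_8.png

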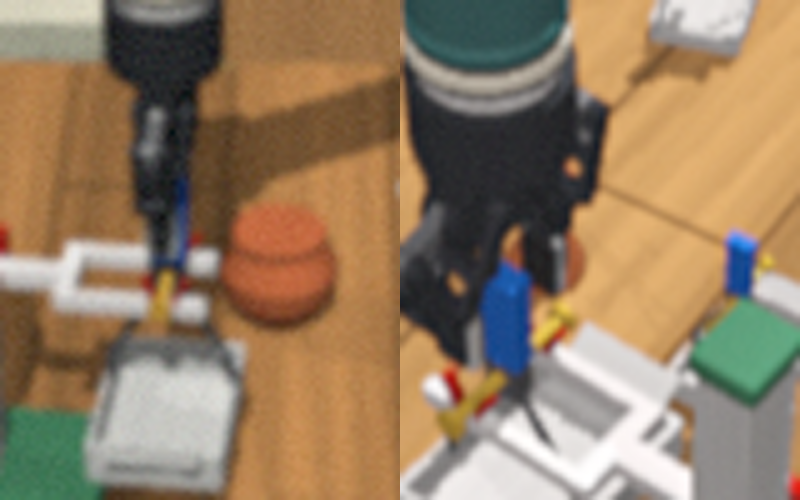

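apply_moves(increments="0 0 0 0 0 -0.004 0.6;0 0 0 0 0 -0.01 0.6;0 0 0 0 0 -0.02 0.6;0 0 0 0 0 -0.03 0.6;0 0 0 0 0 -0.045 0.6;0 0 0 0 0 -0.06 0.6;0 0 0 0 0 -0.08 0.6;0 0 0 0 0 -0.1 0.6;0 0 0 0 0 -0.12 0.6;0 0 0 0 0 -0.13 0.6;0 0 0 0 0 -0.13 0.6;0 0 0 0 0 -0.13 0.6")

```text
clock: 31.35
eef_pos: [0.5402, -0.2007, 0.5304]
orientation: [-0.0, 0.048, 0.999, 0.0]
ft_force: [1.1, -0.4, 0.9]
gripper_width: 0.603
```

```bash
python3 look.py 9; python3 -c "
from h import *
for i in range(10): c=cam('side')
a=cam('scene')
cv2.imwrite('pics/full.png',np.vstack([a.im[:,:,::-1],c.im[:,:,::-1]])[::1]) 
cv2.imwrite('pics/full.png',cv2.resize(np.hstack([a.im,c.im])[:,:,::-1],(800,250)))
import pickle;s=pickle.load(open('c9.pkl','rb'));print(np.abs(s[1].im.astype(int)-c.im)[100:220,270:360].mean(), c.im.shape)
"
```

```text
31.5 [ 0.54019716 -0.20073268  0.52949495] [-1.16806631e-03  4.79266176e-02  9.98850141e-01  2.65250047e-04] 0.5986934737075255
[[-0.33932535  0.51065972 -0.52558658]
 [ 0.21736886  0.00890863 -0.42365607]
 [ 0.42525297 -0.34410255 -0.05934983]] [ 0.10109883  0.0584886  -0.33619749] [-0.03093425  0.01630479 -0.05280938]
3.010462962962963 (400, 640, 3)
```

View pics/v_9.png

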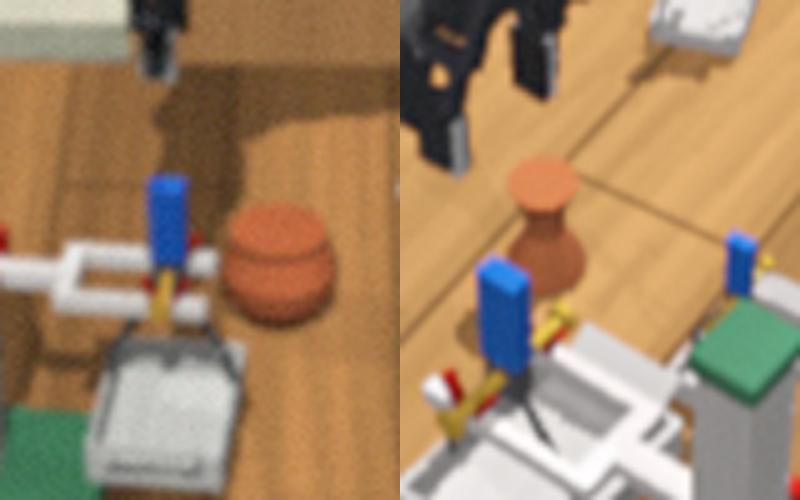

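View pics/w_9.png

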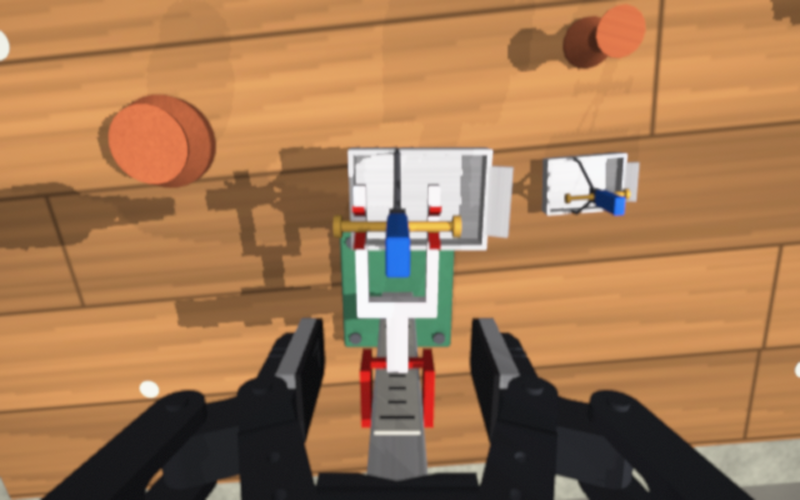

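View pics/full.png

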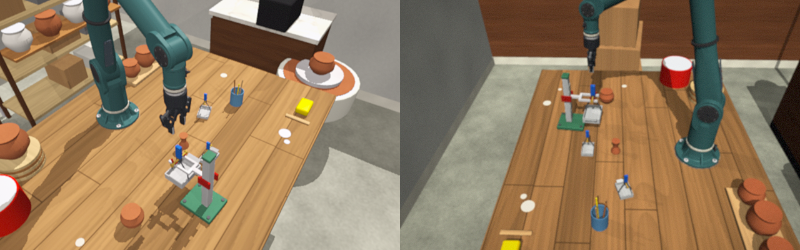

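The pan hangs level and still with its pin in both notches, the gripper is clear, and the pot, vase and jar look unmoved. I'm handing the job in.

```bash
python3 -c "
from workcell import arm
print(arm.close_job())"
```

```text
the job is handed in; nothing more can be done
None
```

The scoop pan is hanging on the spring scale, level and still, with its brass pin in both notches. I handed the job in at about 32 s on the robot's clock.

- **Choosing and lifting:** I picked the full-size pan over the two smaller look-alikes. Its pin measured about 116 mm and its grip top about 185 mm above the bench. I gripped it across its 14 mm faces, and the wrist pictures showed no tilt while I carried it. It weighed about 5.5 N.
- **Lowering and release:** I brought it in from the front and lowered it at 0.04 m/s or less, sinking the arm about 64 mm. At release the wrist force was -0.17 N against about -0.3 N afterwards (noise about 0.5 N), so the scale carried the weight to within the noise. Pictures just before and after opening the gripper showed no visible movement.
- **Last checks:** About half a second after I backed off, both views showed the pan hanging still and the gripper clear. The pot, vase and tool jar looked undisturbed.

**Where readings disagreed:**
- **Sideways force:** While the pin was seated, the sideways force swung between about +1 and -2 N from pin friction. I nudged it back to near zero before letting go.
- **Camera and arm positions:** They differed by 2 to 5 mm, so I relied on the wrist camera for the final alignment.
- **Arm speed:** I could not measure the scale arm's speed directly; I only inferred it from how fast I lowered the pan and from the pictures.

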